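# Shut the blade drawer and shoot its barrel bolt under the overhanging top

## Robot

A 6-joint arm with a two-finger parallel gripper is mounted at the origin on a cart in front of the work surface, level with it; the furniture and walls round the work are solid. World frame = base frame: x ahead of the robot, y to its left, z up, the work surface at z = 0. Lengths are in mm, angles in rad, forces in N, time in s.
With the tool pointing down it reaches from about 300 to 775 mm from the base axis. Payload 14.6 kg.
Tool frame: the origin (TCP) lies at the very end of the fingers, on their centre line; the grasp point (between the pads) lies 19 mm behind it; z points along the fingers, y is the line along which they close (so a half turn about z gives the same grasp; the last joint's range is limited). The gripper opens to 94 mm and grips with 3 to 60 N. Pads are 16 mm wide; open, the fingers measure 119 mm over their backs; the gripper's body (75 mm by 177 mm) begins 78 mm behind the grasp point.
Start: joints at [-1.362, 0.3, 1.521, -0, 1.321, -0.067], TCP at [149.767, -529.206, 205.446] pointing down, gripper open.
Joint ranges: [-3.03, 3.03], [-0.79, 2.21], [0.23, 2.52], [-1.04, 4.18], [0, 3.07], [-2.55, 2.55]. Speed limits (rad/s): [2.22, 2.22, 2.57, 3.14, 3.14, 3.14].

## Interface

Orientations are given as [roll, pitch, yaw] about the fixed x, y, z axes, in that order (R = Rz(yaw) Ry(pitch) Rx(roll)).
In Python, from cell import manip, camera, get_calibration gives the robot as it stands. The module is installed in compiled form; this text tells all that it offers.
- The arm moves only by the tool jog_arm, never from a script. Its argument "plan" is one flat list of numbers, 6 for each row, row after row: the shift along the world's x, y, z in m, then the turn, a rotation vector about the world's x, y, z in degrees. A call has 1 to 20 rows; each row is the pose to reach, as a shift and turn from the pose commanded when the call began; what a row does not reach only later rows make up. A row lasts 1/10 s, in which the tool goes at most 50 mm and 8.59 degrees, less where a joint would pass 70% of its speed; a pose out of reach is approached as far as the arm can. A call with a gripper value outside its range is refused whole. "claw" is the finger opening in m, from 0 to 0.094, set as the call begins (left out, the last holds). The fingers move at their own pace and stop on an object; "force" is the grip in N (left out, the last holds). Time passes only in rows, so rows that repeat a pose let the fingers close. It gives the time, the measured TCP pose, the force, the opening and the grip force at its end, in the units of the state.
- manip.read_state(): the state, without advancing time (a new reading comes with each control period).
- camera(name): name is "scene" or "top" or "wrist"; returns (picture, depth): 400x640x3 uint8, red, green, blue; 400x640 float32, mm along the optical axis (not along the pixel's ray), 0 where there is no reading.
- get_calibration(name): a dict with "fx", "fy", "cx", "cy" (pixels), "k1" (the pictures are not rectified: a ray, as slopes to the right and down, at radius r is drawn at 1 + k1 r^2 times it, then the intrinsics apply), "origin" and "attitude" of the camera in the world. Camera axes: x right, y down, z forward; pixel columns grow to the right and rows downward; lengths in mm; the calibration is good to about 2 mm. A picture is of the moment at which its call begins: read the wrist's pose just before it. get_calibration takes no time and is no camera call; for the wrist camera it gives the pose at the moment of the call.
- manip.sign_off(): hands the job in; it is judged then, once.
The state is a dict: "clock": time; "joints": joint angles; "qd": joint speeds; "effort": joint torques, N m; "eef_pos": TCP position; "eef_rot": TCP orientation; "wrist_force": force on the tool from outside, world axes, zero at the start; "moment": the same for the moment, N m; "finger_gap": finger opening in mm; "finger_force": force on a finger pad.
Only numpy, scipy, OpenCV 4.12 (cv2) and the standard library are available. Lean on these libraries where they do the work, as an engineer would, in place of code of your own. Each camera call takes 0.05 s, during which the arm holds its last target. There are 200 camera calls.

## Task

Shut and lock the blade drawer of the small green locker: push the drawer fully home, slide the barrel bolt by its red handle through the keeper on the drawer front, and turn the handle down to the bottom of the notch in the lock plate, so that the bolt cannot slide back. Let go of it, and leave the green cup, the thread cone and the wax tin standing where they are.

Things in the scene. Friction and masses are not known exactly. Their poses are not given: they have to be found in the camera images.
- locker: Fixed green steel locker, 130 (x) x 280 (y) x 150 mm; its 18 mm wooden top (underside at z 150) overhangs the front by 62 mm. Origin: at its underside, 75 mm behind the front face, z up; the front looks to its -x (x -75 mm), y runs along the front. The drawer fills y 9 to 133 mm; the bolt and its plate sit on the fixed -y half. The gripper's body does not fit under the overhang upright.
- bolt_tip (a point): tip of the bolt, a 12 mm steel rod with its axis along the locker's y at x -89, z 85 mm (locker frame); it slides to +y, and an ajar drawer blocks it. Tip at y = -32 mm + bolt reading
- keeper (a point): middle of the keeper, a steel staple on the drawer front: 14 mm along y, standing out 29 mm, its opening 21 mm tall and 23 mm deep in x. On the rod's axis, at y 19 mm (locker frame), when the drawer is home
- rail (a point): Locker-fixed point (locker x -109, y -38, z 84 mm) on the top edge of the upright aluminium lock plate, 5 mm thick, on which the handle rides. The plate has one notch, open above, 20 mm wide, 23 deep. The plate is set anew each time along y, its pose is not reported: the notch centre lies within 12 mm of this point in y. See or feel it: only there can the handle turn down past 0.3 rad.
- drawer (a joint): opening of the drawer (m): 0 is fully home against its stop, grows as it comes out along the locker's -x; sliding friction about 2 N
- bolt (a joint): travel of the bolt (m) along the locker's +y: 0 withdrawn, its end stop at 0.090 lies beyond the notch; the handle's y is -0.110 + this; sliding friction about 2 N
- handle (a joint): turn of the handle about the bolt's axis (rad): at 0 it points out to the locker's -x and 20 degrees upward, it grows as the handle turns downward; it rests on the plate's edge at about 0.12 (0.2 if pressed hard), the bottom of the turn in the notch is 0.90 (about 32 degrees below level); a stiff hinge holds it at any angle
- handle_grip (a point): middle of the red square grip of the bolt handle, 34 mm long, 14 x 14 mm across, 66 mm from the bolt's axis; its y axis is the locker's y; the fingers can close on it along y. Take it with the tool leaning back from the locker's front, about 40 degrees from vertical
- drawer_pull (a point): middle of the outer bar of the drawer's dark steel bow pull, 12 mm round, 36 mm straight along y, 50 mm out from the drawer front, at z 85 mm
- green_cup: bystander: green plastic cup, 72 mm wide, 86 mm high, upright, origin under its centre
- thread_cone: bystander: upright cream thread cone, 52 mm wide, 95 mm high, origin under its centre
- tin_wax: bystander: flat round tin of wax, 62 mm wide, 19 mm high, origin under its centre

How it is judged (in metres and radians):
On the way, in this order (a step that is already met when the one before it is completed fails the run):
1. the drawer is pushed home (value of joint drawer below 0.006 m), for 0.2 s.
2. with the drawer home, the bolt is slid through the keeper (value of joint drawer below 0.006 m and value of joint bolt above 0.05 m), for 0.2 s.
At the end, for the whole second after the job is handed in: the drawer is home (open by less than 6 mm), the bolt stands more than 50 mm along its travel, through the keeper, and the handle is turned down more than 0.7 rad in the notch of the lock plate (all of step 2 and value of joint handle above 0.7 rad); the robot touches nothing.
It fails at once if the green cup is knocked over or shifted by more than 30 mm (distance of green_cup from where it was at the start of the episode above 0.03 m or angle between green_cup's own z axis and vertical above 0.5 rad).
It fails at once if the standing thread cone is knocked over or shifted by more than 30 mm (distance of thread_cone from where it was at the start of the episode above 0.03 m or angle between thread_cone's own z axis and vertical above 0.5 rad).
It fails at once if the wax tin is knocked over or shifted by more than 30 mm (distance of tin_wax from where it was at the start of the episode above 0.03 m or angle between tin_wax's own z axis and vertical above 0.5 rad).
It also fails if it takes over 58 s, if anything falls off the work surface, if the arm or the gripper's body presses on something with over 40 N, if the wrist force passes 120 N, or if a joint passes its speed limit or range.

## Working session

There is one attempt and no reset: what is moved stays moved. The work goes in short steps, Python scripts to look and compute and a tool call to move; the robot and the scene stay as the last step left them, time stands still between calls to the robot, and variables do not carry over. Pictures are saved under pics/ and viewed, at most 10 in all, crops included, and the job is handed in when it is done.

Besides the shell and the picture viewer there is one more tool, called after "Call:" as a command line: name --argument value ..., lists and objects as JSON in quotes. jog_arm: Moves the arm, as the interface text tells. Its arguments: {"type":"object","properties":{"plan":{"type":"array"},"claw":{"type":"number"},"force":{"type":"number"}},"required":["plan"]}

```bash
mkdir -p pics; cat > h.py <<'E'
import numpy as np, cv2
from cell import manip, camera, get_calibration
from scipy.spatial.transform import Rotation as R
def att(c):
    a=np.array(c["attitude"],float)
    return a if a.shape==(3,3) else R.from_euler('xyz',a).as_matrix()
def rays(c,uv):
    uv=np.atleast_2d(np.array(uv,float))
    K=np.array([[c["fx"],0,c["cx"]],[0,c["fy"],c["cy"]],[0,0,1]])
    p=cv2.undistortPoints(uv.reshape(-1,1,2),K,np.array([c["k1"],0,0,0,0.]))[:,0]
    return np.c_[p,np.ones(len(p))]
def pts(c,uv,d):   # world points from depth
    return np.array(c["origin"])+(rays(c,uv)*np.array(d).reshape(-1,1))@att(c).T
def onz(c,uv,z):
    r=rays(c,uv)@att(c).T; o=np.array(c["origin"]); return o+r*((z-o[2])/r[:,2])[:,None]
def grab(n,tag):
    c=get_calibration(n); im,d=camera(n); cv2.imwrite(f"pics/{tag}.png",im[:,:,::-1]); np.savez(f"pics/{tag}.npz",im=im,d=d); return c,im,d
E
python3 - <<'E'
from h import *
for n in("scene","top"):
    c,im,d=grab(n,n+"0"); print(n,c)
print(manip.read_state())
a=cv2.imread("pics/scene0.png")
E
```

```text
scene {'fx': 391.99051154322666, 'fy': 391.99051154322666, 'cx': 326.50170314480494, 'cy': 197.45786298224695, 'k1': -0.052934546217337584, 'origin': array([ 831.33739888, -586.28693088,  632.61544385]), 'attitude': array([-2.26815465, -0.00903711,  0.4202456 ])}
top {'fx': 372.4571227332486, 'fy': 372.4571227332486, 'cx': 322.6114345012589, 'cy': 191.5093924955848, 'k1': 0.001921693691762125, 'origin': array([ 198.73945765, -169.6466203 ,  911.25916445]), 'attitude': array([-2.69347384,  0.00876585, -1.21805953])}
{'clock': 0.1, 'joints': array([-1.36158334e+00,  3.00407836e-01,  1.52153300e+00,  2.63458036e-06,
        1.32069586e+00, -6.65907283e-02]), 'qd': array([-0.00139154, -0.00257985, -0.00358897, -0.00144984, -0.00016968,
        0.00048321]), 'effort': array([ 4.14485726e-05, -5.32644618e+01, -3.53284657e+01,  7.08971615e-02,
        2.34898907e-02, -6.33384502e-05]), 'eef_pos': array([ 149.72883506, -528.97684303,  204.94137195]), 'eef_rot': array([-3.14055110e+00, -7.20179595e-05,  2.75803021e-01]), 'wrist_force': array([ 0.82872992, -0.00535046,  0.5688172 ]), 'moment': array([ 0.01295208,  0.05628915, -0.00173823]), 'finger_force': 0.0, 'finger_gap': 93.99791658758383}
```

View pics/scene0.png

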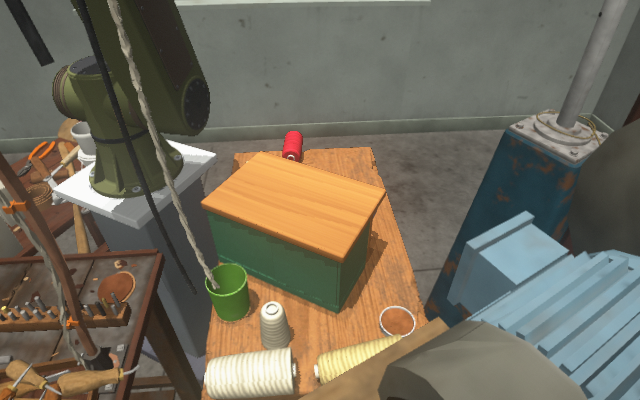

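View pics/top0.png

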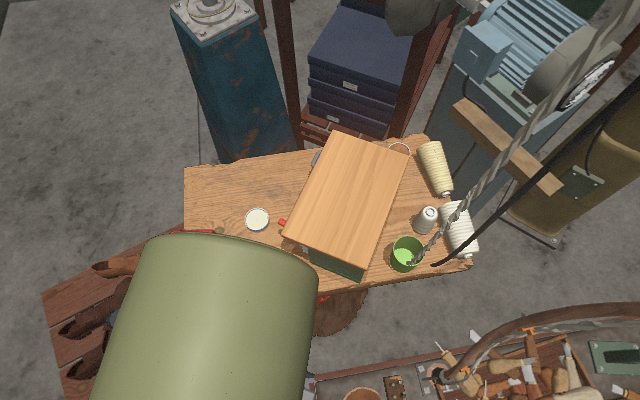

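The scene view shows the wooden locker top (corners about (258,153), (385,193), (338,255), (203,205)), with the cup at (229,292) and the cone at (273,325) on its back side. The top view shows the red handle just peeking out at (283,222), the pull at (316,157) and the tin at (257,218).

```bash
python3 - <<'E'
from h import *
for n in("scene","top"):
    c=get_calibration(n); z=np.load(f"pics/{n}0.npz"); im,d=z["im"],z["d"]
    vv,uu=np.mgrid[0:400,0:640]; uv=np.c_[uu.ravel(),vv.ravel()]
    P=pts(c,uv,d.ravel()).reshape(400,640,3); ok=d>0
    m=(ok&(abs(P[...,2]-168)<8)&(P[...,0]>200)&(P[...,0]<900)&(abs(P[...,1])<500)).astype(np.uint8)
    k,l,s,_=cv2.connectedComponentsWithStats(m); i=1+np.argmax(s[1:,4]); q=l==i
    W=P[q]; print(n,"n",q.sum(),"medz",np.median(W[:,2]))
    cn=max(cv2.findContours(q.astype(np.uint8),0,1)[0],key=cv2.contourArea)[:,0]
    w=onz(c,cn,168)[:,:2].astype(np.float32); r=cv2.minAreaRect(w); print(r); print(cv2.boxPoints(r))
    hsv=cv2.cvtColor(im,cv2.COLOR_RGB2HSV)
    for nm,box in (("tin",None),("red",None)):
        if n=="top":
            if nm=="red": mm=((hsv[...,0]<8)|(hsv[...,0]>172))&(hsv[...,1]>150)&(hsv[...,2]>120)
            else: mm=(hsv[...,1]<70)&(hsv[...,2]>150)
            mm[:, :200]=0; mm[:,330:]=0; mm[:140]=0; mm[240:]=0
            if mm.any():
                k,l,s,ct=cv2.connectedComponentsWithStats(mm.astype(np.uint8))
                for j in range(1,k):
                    if s[j,4]>8: print(nm,s[j],ct[j],np.median(P[l==j],axis=0))
    # table objs
    if n=="top":
        for u,v in((427,220),(406,255),(257,218),(316,157),(283,222)): print((u,v),P[v,u])
E
python3 - <<'E'
import cv2
a=cv2.imread('pics/top0.png')[120:300,220:440]
cv2.imwrite('pics/t0c.png',cv2.resize(a,None,fx=3.3,fy=3.3,interpolation=cv2.INTER_CUBIC))
E
```

```text
scene n 10949 medz 166.15520756468516
((553.6767578125, -100.0152816772461), (199.1135711669922, 291.8959655761719), 87.06898498535156)
[[ 402.829     -191.97899  ]
 [ 694.34314   -206.90466  ]
 [ 704.52454     -8.051575 ]
 [ 413.01038      6.8740997]]
top n 10633 medz 167.84666556917546
((546.7586669921875, -93.51426696777344), (194.56588745117188, 292.67633056640625), 87.1141357421875)
[[ 395.70822   -183.30621  ]
 [ 688.01337   -198.04146  ]
 [ 697.8091      -3.7223206]
 [ 405.50397     11.012924 ]]
tin [245 208  24  22 429] [256.32867133 218.51515152] [470.22692534 121.78163261  12.22733106]
red [278 219   8   7  42] [281.54761905 221.73809524] [451.01895252  30.68949759 115.12228552]
red [200 230  13   3  28] [206.32142857 230.60714286] [388.44863417 212.71031799  47.32463288]
(427, 220) [ 583.5821768  -283.9001842    84.13798267]
(406, 255) [ 510.61053805 -267.2651581     6.59757272]
(257, 218) [472.70791102 121.49826777   9.7279382 ]
(316, 157) [653.10626989  23.34191557  89.83003985]
(283, 222) [452.23532375  27.58931689 114.66827947]
```

View pics/t0c.png

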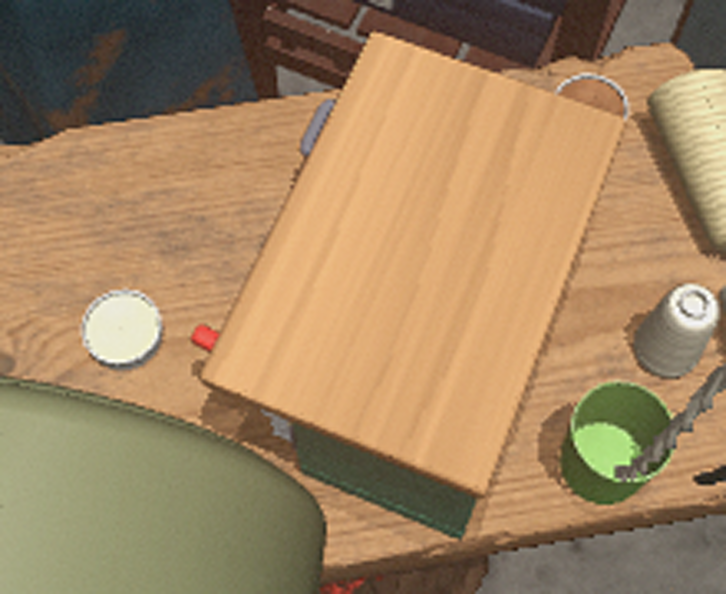

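```bash
python3 - <<'E'
from h import *
for n,L in(("scene",[(213,280),(195,232),(178,185),(160,140),(140,85),(120,30),(105,100),(130,150),(180,260),(85,40),(30,30)]),("top",[(425,255),(450,230),(480,195),(510,160),(540,122),(575,85),(600,50),(630,25),(440,265),(520,205),(580,140)])):
    c=get_calibration(n); z=np.load(f"pics/{n}0.npz"); d=z["d"]
    for u,v in L:
        p=pts(c,[(u,v)],[d[v,u]])[0]; print(n,(u,v),z["im"][v,u],p.round())
E
```

```text
scene (213, 280) [139 134 114] [ 477. -271.   78.]
scene (195, 232) [63 63 60] [ 110.   38. -236.]
scene (178, 185) [128 128 124] [150.  -7.  -4.]
scene (160, 140) [60 61 45] [35. 75. 59.]
scene (140, 85) [97 92 80] [ 438. -266.  432.]
scene (120, 30) [126 120 104] [ 436. -269.  499.]
scene (105, 100) [73 75 52] [ 53. -56. 242.]
scene (130, 150) [46 44 42] [ 448. -317.  370.]
scene (180, 260) [59 59 58] [ 111.  -48. -278.]
scene (85, 40) [104 107 101] [-1440.   971.  -119.]
scene (30, 30) [44 44 44] [ 622. -470.  577.]
top (425, 255) [193 149 107] [ 530. -313.   -1.]
top (450, 230) [189 181 163] [ 593. -347.   49.]
top (480, 195) [74 78 77] [ 806. -441. -107.]
top (510, 160) [79 66 52] [ 741. -411.  186.]
top (540, 122) [129 135 134] [ 843. -450.  215.]
top (575, 85) [81 79 74] [ 839. -454.  341.]
top (600, 50) [110 107  94] [ 426. -268.  739.]
top (630, 25) [85 82 78] [ 2839. -1355.  -859.]
top (440, 265) [192 150 111] [ 517. -353.   -1.]
top (520, 205) [70 59 44] [1193. -797. -736.]
top (580, 140) [38 34 35] [ 444. -314.  638.]
```

```bash
python3 - <<'E'
from h import *
for n in("scene","top"):
    c=get_calibration(n); d=np.load(f"pics/{n}0.npz")["d"]
    vv,uu=np.mgrid[0:400:2,0:640:2]; uv=np.c_[uu.ravel(),vv.ravel()]; dd=d[::2,::2].ravel()
    P=pts(c,uv,dd)[dd>0]
    m=(P[:,2]>100)&(P[:,2]<900)&(P[:,0]>-100)&(P[:,0]<800)&(P[:,1]>-700)&(P[:,1]<400)
    P=P[m]; k=np.floor(P[:,:2]/100).astype(int)
    for q in np.unique(k,axis=0):
        s=P[(k==q).all(1)]
        if len(s)>5: print(n,q*100,len(s),s[:,2].min().round(),s[:,2].max().round())
E
```

```text
scene [-100 -100] 419 104.0 305.0
scene [-100    0] 11 300.0 304.0
scene [   0 -100] 729 100.0 306.0
scene [0 0] 18 101.0 140.0
scene [ 100 -200] 134 402.0 478.0
scene [ 100 -100] 510 158.0 421.0
scene [ 200 -200] 83 425.0 479.0
scene [ 200 -100] 1251 166.0 478.0
scene [200   0] 673 154.0 454.0
scene [200 100] 10 193.0 273.0
scene [ 300 -500] 840 101.0 404.0
scene [ 400 -400] 524 100.0 543.0
scene [ 400 -300] 489 100.0 531.0
scene [ 400 -200] 607 100.0 168.0
scene [ 400 -100] 328 164.0 168.0
scene [400   0] 21 164.0 167.0
scene [ 500 -200] 758 101.0 169.0
scene [ 500 -100] 404 164.0 168.0
scene [500   0] 8 164.0 167.0
scene [ 600 -500] 268 560.0 591.0
scene [ 600 -200] 930 100.0 169.0
scene [ 600 -100] 478 100.0 168.0
scene [ 700 -500] 124 182.0 188.0
scene [ 700 -400] 316 182.0 187.0
top [ 100 -200] 1757 625.0 694.0
top [ 100 -100] 2195 616.0 695.0
top [ 200 -200] 2047 625.0 693.0
top [ 200 -100] 1775 659.0 695.0
top [ 300 -500] 885 100.0 540.0
top [ 300 -200] 7 155.0 168.0
top [ 400 -400] 539 104.0 710.0
top [ 400 -300] 991 114.0 776.0
top [ 400 -200] 518 100.0 172.0
top [ 400 -100] 530 100.0 172.0
top [400   0] 53 111.0 169.0
top [ 500 -200] 433 164.0 172.0
top [ 500 -100] 451 164.0 172.0
top [500   0] 16 165.0 169.0
top [ 600 -600] 10 174.0 188.0
top [ 600 -500] 63 151.0 189.0
top [ 600 -200] 357 163.0 172.0
top [ 600 -100] 368 164.0 172.0
top [ 700 -600] 28 182.0 188.0
top [ 700 -500] 248 145.0 189.0
top [ 700 -400] 153 148.0 189.0
```

Call:
jog_arm --plan '[-0.03,0.1,0.03,0,0,0,-0.057,0.202,0.05,0,0,0,-0.057,0.202,0.05,0,0,0,-0.057,0.202,0.05,0,0,0,-0.057,0.202,0.05,0,0,0,-0.012,0.218,0.05,0,0,6,0.03,0.241,0.05,0,0,12,0.069,0.269,0.05,0,0,18,0.103,0.301,0.05,0,0,24,0.132,0.339,0.05,0,0,30,0.156,0.381,0.05,0,0,36,0.173,0.424,0.05,0,0,42,0.185,0.47,0.05,0,0,48,0.19,0.517,0.05,0,0,54,0.188,0.565,0.05,0,0,60,0.18,0.611,0.05,0,0,66,0.165,0.656,0.05,0,0,71.3,0.165,0.656,0.05,0,0,71.3,0.165,0.656,0.05,0,0,71.3]'

```text
clock: 2.0
eef_pos: [314.4, 127.4, 255.3]
eef_rot: [-3.141, 0.0, 1.523]
wrist_force: [0.7, 0.3, -0.3]
finger_gap: 94.0
finger_force: 0.0
```

Call:
jog_arm --plan '[0.04,0.03,0.0,-8,0.4,0,0.08,0.06,0,-16,0.8,0,0.12,0.09,0,-24,1.2,0,0.16,0.12,0,-32,1.6,0,0.2,0.14,0,-40,2,0,0.2,0.14,0,-40,2,0,0.2,0.14,0,-40,2,0,0.2,0.14,0,-40,2,0]' --claw 0.05

```text
clock: 2.8
eef_pos: [515.6, 265.1, 254.5]
eef_rot: [-3.14, 0.699, 1.518]
wrist_force: [-0.4, -0.9, 0.7]
finger_gap: 50.0
finger_force: 0.0
```

```bash
python3 - <<'E'
from h import *
c,im,d=grab("wrist","w1"); print(c); c,im,d=grab("top","top1"); print(manip.read_state()["joints"])
E
```

```text
{'fx': 357.41088141560357, 'fy': 357.41088141560357, 'cx': 315.0370982669525, 'cy': 199.69057170676533, 'k1': -0.07012635927828474, 'origin': array([524.64483543, 435.60110484, 345.05987026]), 'attitude': array([ 2.18803280e+00,  1.80822884e-03, -5.37059735e-02])}
[ 0.64369212  0.61620054  1.09613329 -0.54343228  1.87460782  0.65059504]
```

View pics/w1.png

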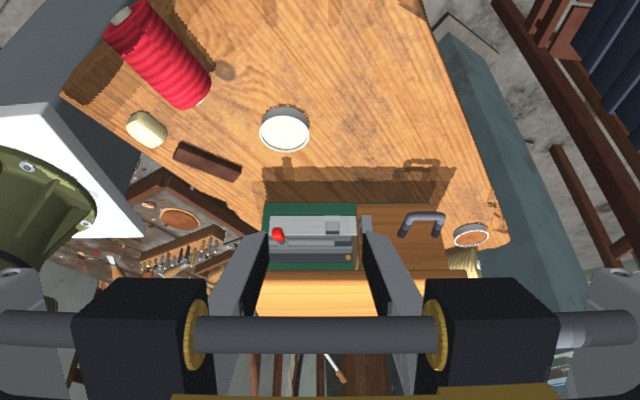

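The wrist view shows the front: red grip at (278,235), grey lock plate (268–356, 216–237) with the notch near (333,227), pull at (422,222), drawer slightly right.

```bash
python3 - <<'E'
from h import *
c=get_calibration("wrist"); z=np.load("pics/w1.npz"); im,d=z["im"],z["d"]
cv2.imwrite('pics/w1c.png',cv2.resize(im[195:285,255:455,::-1],None,fx=4,fy=4,interpolation=cv2.INTER_CUBIC))
Lx=np.array([-.0503,-.9987,0]);Ly=np.array([.9987,-.0503,0])
for u,v in((278,235),(290,226),(310,226),(345,226),(333,227),(405,220),(422,214),(438,220),(270,265),(340,265),(420,245),(400,262),(300,290),(335,205),(400,205),(285,132)):
    p=pts(c,[(u,v)],[d[v,u]])[0]; print((u,v),d[v,u],p.round(1))
E
```

```text
(278, 235) 459.71252 [454.9  37.9 117.5]
(290, 226) 526.535 [463.1 -13.2  73.3]
(310, 226) 527.6277 [492.4 -15.7  72.7]
(345, 226) 529.3358 [544.1 -19.9  71.9]
(333, 227) 559.8664 [526.5 -46.1  57.2]
(405, 220) 482.44595 [624.   20.8  89.8]
(422, 214) 472.40002 [645.   32.8  88.7]
(438, 220) 476.2009 [667.5  23.7  93.2]
(270, 265) 531.79694 [430.7 -49.9 118.1]
(340, 265) 532.3736 [535.1 -55.9 117.8]
(420, 245) 508.7474 [650.2 -23.8 105. ]
(400, 262) 149.31293 [552.2 297.1 281.9]
(300, 290) 473.66916 [479.7 -18.3 170.3]
(335, 205) 594.8194 [531.1 -55.1   9.3]
(400, 205) 548.3284 [630.6 -22.1  35.8]
(285, 132) 456.53326 [468.4 116.6  11.7]
```

View pics/w1c.png

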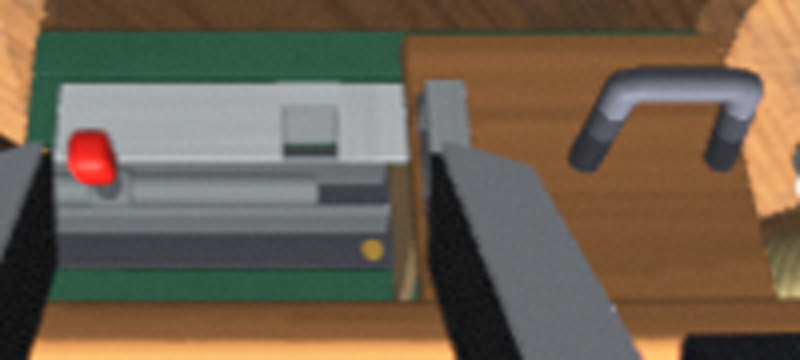

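```bash
python3 - <<'E'
from h import *
c=get_calibration("wrist"); z=np.load("pics/w1.npz"); im,d=z["im"],z["d"]
vv,uu=np.mgrid[200:280,255:455]; P=pts(c,np.c_[uu.ravel(),vv.ravel()],d[200:280,255:455].ravel()).reshape(80,200,3)
# locker yaw from green front between plate & overhang
hsv=cv2.cvtColor(im,cv2.COLOR_RGB2HSV)[200:280,255:455]
g=(hsv[...,0]>60)&(hsv[...,0]<95)&(hsv[...,1]>90)
G=P[g]; G=G[(abs(G[:,1]+53)<15)]; a=np.polyfit(G[:,0],G[:,1],1); print("front",a,len(G),np.degrees(np.arctan(a[0])))
# plate face
q=P[(226-200),(283-255):(322-255)]; print("plate",np.polyfit(q[:,0],q[:,1],1), q.mean(0))
for v in(224,229,231): print(v,[ (u,im[v,u].tolist(),pts(c,[(u,v)],[528.8])[0].round(1).tolist()) for u in (324,325,326,327,338,339,340,341)])
r=((hsv[...,0]<8)|(hsv[...,0]>172))&(hsv[...,1]>150)&(hsv[...,2]>90)
ys,xs=np.nonzero(r); keep=(xs<50); print("red",(xs[keep]+255).min(),(xs[keep]+255).max(),(ys[keep]+200).min(),(ys[keep]+200).max(),np.median(P[ys[keep],xs[keep]],0), P[ys[keep],xs[keep]].min(0),P[ys[keep],xs[keep]].max(0))
E
```

```text
front [ -0.05095018 -28.10704005] 1831 -2.9167079001097544
plate [-0.04907057  7.60934075] [480.54941923 -15.9714949   72.1565676 ]
224 [(324, [164, 168, 171], [513.2, -16.1, 69.7]), (325, [144, 149, 150], [514.6, -16.1, 69.7]), (326, [139, 142, 142], [516.1, -16.2, 69.7]), (327, [147, 150, 153], [517.6, -16.3, 69.7]), (338, [137, 138, 141], [533.9, -17.2, 69.7]), (339, [143, 146, 148], [535.3, -17.2, 69.7]), (340, [165, 169, 170], [536.8, -17.3, 69.7]), (341, [169, 172, 173], [538.3, -17.4, 69.7])]
229 [(324, [167, 170, 172], [512.9, -20.3, 75.7]), (325, [148, 152, 153], [514.4, -20.4, 75.7]), (326, [136, 140, 141], [515.9, -20.5, 75.7]), (327, [146, 150, 152], [517.4, -20.6, 75.7]), (338, [139, 144, 146], [533.6, -21.5, 75.8]), (339, [148, 152, 154], [535.1, -21.5, 75.8]), (340, [165, 169, 169], [536.6, -21.6, 75.8]), (341, [169, 174, 175], [538.1, -21.7, 75.8])]
231 [(324, [165, 172, 172], [512.8, -22.1, 78.2]), (325, [129, 135, 135], [514.3, -22.1, 78.2]), (326, [77, 88, 86], [515.8, -22.2, 78.2]), (327, [70, 86, 81], [517.3, -22.3, 78.2]), (338, [69, 84, 79], [533.5, -23.2, 78.2]), (339, [125, 132, 133], [535.0, -23.2, 78.2]), (340, [164, 169, 170], [536.5, -23.3, 78.2]), (341, [167, 173, 173], [538.0, -23.4, 78.2])]
red 272 283 228 240 [453.85148624  38.88995848 115.36142839] [433.77618404 -36.99990887  78.57478545] [523.73957686 435.58701068 347.20662408]
```

Call:
jog_arm --plan '[0.033,-0.034,-0.02,0,0,0,0.066,-0.068,-0.04,0,0,0,0.1,-0.102,-0.06,0,0,0,0.133,-0.125,-0.075,0,0,0,0.133,-0.136,-0.075,0,0,0,0.133,-0.16,-0.11,0,0,0,0.133,-0.18,-0.15,0,0,0,0.133,-0.2,-0.19,0,0,0,0.133,-0.2,-0.19,0,0,0,0.133,-0.2,-0.19,0,0,0]' --claw 0 --force 20

```text
clock: 3.9
eef_pos: [648.0, 66.8, 67.8]
eef_rot: [3.139, 0.698, 1.518]
wrist_force: [0.7, -0.0, 0.9]
finger_gap: 0.4
finger_force: 0.0
```

Call:
jog_arm --plan '[-0.0005,-0.01,0,0,0,0,-0.001,-0.02,0,0,0,0,-0.0015,-0.03,0,0,0,0,-0.002,-0.04,0,0,0,0,-0.0025,-0.05,0,0,0,0,-0.003,-0.058,0,0,0,0,-0.0033,-0.064,0,0,0,0,-0.0035,-0.068,0,0,0,0,-0.0037,-0.071,0,0,0,0,-0.0037,-0.071,0,0,0,0,-0.0037,-0.071,0,0,0,0]'

```text
clock: 5.0
eef_pos: [644.0, -4.2, 65.5]
eef_rot: [3.141, 0.699, 1.52]
wrist_force: [0.4, 0.7, 0.0]
finger_gap: 0.3
finger_force: 0.0
```

Call:
jog_arm --plan '[-0.0001,-0.002,0,0,0,0,-0.0002,-0.004,0,0,0,0,-0.0003,-0.006,0,0,0,0,-0.0004,-0.008,0,0,0,0,-0.0004,-0.008,0,0,0,0]'

```text
clock: 5.5
eef_pos: [644.1, -8.6, 64.6]
eef_rot: [3.139, 0.693, 1.522]
wrist_force: [1.3, 25.8, -4.2]
finger_gap: 0.3
finger_force: 10.9
```

Call:
jog_arm --plan '[0.002,0.035,0.01,0,0,0,0.004,0.07,0.045,0,0,0,0.004,0.092,0.085,0,0,0,-0.04,0.092,0.085,0,0,0,-0.088,0.09,0.085,0,0,0,-0.136,0.085,0.08,0,0,0,-0.18,0.075,0.075,0,0,0,-0.19,0.065,0.074,0,0,0,-0.19,0.065,0.074,0,0,0,-0.19,0.065,0.074,0,0,0]' --claw 0.05

```text
clock: 6.5
eef_pos: [454.5, 53.0, 139.9]
eef_rot: [3.14, 0.699, 1.519]
wrist_force: [-0.3, 0.0, -0.0]
finger_gap: 50.4
finger_force: 0.0
```

```bash
python3 - <<'E'
from h import *
c,im,d=grab("wrist","w2"); print(manip.read_state()["eef_pos"],manip.read_state()["eef_rot"])
hsv=cv2.cvtColor(im,cv2.COLOR_RGB2HSV); r=(((hsv[...,0]<8)|(hsv[...,0]>172))&(hsv[...,1]>150)&(hsv[...,2]>90)).astype(np.uint8)
k,l,s,ct=cv2.connectedComponentsWithStats(r)
for j in range(1,k):
    if s[j,4]>60: 
        v,u=np.nonzero(l==j); P=pts(c,np.c_[u,v],d[v,u]); print(s[j],ct[j],np.median(P,0),np.percentile(P,3,axis=0),np.percentile(P,97,axis=0))
cv2.imwrite("pics/w2c.png",cv2.resize(im[150:350,150:490,::-1],None,fx=2.3,fy=2.3))
E
```

```text
[454.67700565  53.07637664 139.75262861] [3.13973107 0.6986641  1.51889101]
[304 208  22  29 554] [314.47111913 221.44584838] [453.03265323  39.05026669 113.56711005] [446.72234444  13.3387698  107.41272468] [459.0744783   42.23740119 117.8723353 ]
```

View pics/w2c.png

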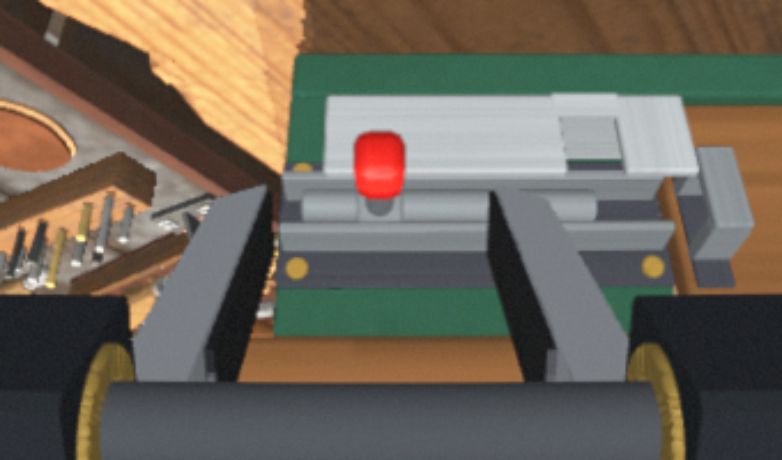

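The wrist view shows the red grip (crop (380,165)) between the fingers, the drawer flush home, and the notch at crop (560–622, 118–165).

Call:
jog_arm --plan '[-0.001,-0.013,-0.016,0,0,0,-0.0015,-0.026,-0.032,0,0,0,-0.002,-0.0385,-0.046,0,0,0,-0.002,-0.0385,-0.046,0,0,0,-0.002,-0.0385,-0.046,0,0,0]'

```text
clock: 7.05
eef_pos: [452.3, 14.6, 93.7]
eef_rot: [3.141, 0.699, 1.519]
wrist_force: [-0.3, -0.8, -0.1]
finger_gap: 50.3
finger_force: 0.0
```

```bash
python3 - <<'E'
from h import *
# notch from w2 (calibration of that pose unavailable now: rebuild from plate face depth with current offset)
s=manip.read_state(); print(s["eef_pos"],s["wrist_force"])
c=get_calibration("wrist"); d=np.load("pics/w2.npz")["d"]; im=np.load("pics/w2.npz")["im"]
c["origin"]=c["origin"]+np.array([454.6,53.05,139.8])-s["eef_pos"]
for v in (206,212):
    row=im[v].astype(int).sum(1); print(v,[(u,row[u]) for u in range(388,428,1) if abs(row[u+1]-row[u-1])>40])
    dd=np.median(d[v,335:385]); print(pts(c,[(393.5,v),(420.5,v)],[dd,dd]).round(1))
E
```

```text
[452.34309654  14.61851058  93.67229488] [-0.25478111 -0.82677606 -0.07963576]
206 [(392, np.int64(590)), (393, np.int64(549)), (416, np.int64(520)), (417, np.int64(468)), (418, np.int64(398)), (419, np.int64(524)), (420, np.int64(571))]
[[514.4 -18.   67.2]
 [536.6 -19.2  67.2]]
212 [(394, np.int64(597)), (395, np.int64(548)), (418, np.int64(501)), (420, np.int64(498)), (421, np.int64(570))]
[[513.7 -18.1  73. ]
 [535.6 -19.2  73. ]]
```

Call:
jog_arm --plan '[0,0,0,0,0,0,0,0,0,0,0,0,0,0,0,0,0,0,0,0,0,0,0,0,0,0,0,0,0,0,0,0,0,0,0,0]' --claw 0 --force 25

```text
clock: 7.65
eef_pos: [451.8, 14.4, 93.6]
eef_rot: [3.141, 0.699, 1.52]
wrist_force: [0.2, 2.0, 0.9]
finger_gap: 14.5
finger_force: 25.0
```

Call:
jog_arm --plan '[0.01,-0.0005,0,0,0,0,0.02,-0.001,0,0,0,0,0.03,-0.0015,0,0,0,0,0.04,-0.002,0,0,0,0,0.05,-0.0025,0,0,0,0,0.06,-0.0031,0,0,0,0,0.068,-0.0035,0,0,0,0,0.0745,-0.0038,0,0,0,0,0.0745,-0.0038,0,0,0,0,0.0745,-0.0038,0,0,0,0,0.0745,-0.0038,0,0,0,0]'

```text
clock: 8.75
eef_pos: [526.5, 10.6, 93.5]
eef_rot: [3.14, 0.699, 1.52]
wrist_force: [2.6, 4.5, 2.3]
finger_gap: 13.9
finger_force: 25.0
```

Call:
jog_arm --plan '[0,0.001,-0.0045,0,0,0,0,0.0026,-0.009,0,0,0,0,0.0033,-0.0135,0,0,0,0,0.0038,-0.018,0,0,0,0,0.0038,-0.018,0,0,0,0,0.0038,-0.018,0,0,0]'

```text
clock: 9.35
eef_pos: [526.2, 14.3, 75.3]
eef_rot: [3.141, 0.699, 1.52]
wrist_force: [1.9, 3.9, 0.1]
finger_gap: 13.7
finger_force: 25.0
```

Call:
jog_arm --plan '[0,0,-0.0046,0,0,0,0,0,-0.0092,0,0,0,0,-0.0005,-0.0138,0,0,0,0,-0.0012,-0.0183,0,0,0,0,-0.0025,-0.023,0,0,0,0,-0.0038,-0.0272,0,0,0,0,-0.0053,-0.031,0,0,0,0,-0.007,-0.0346,0,0,0,0,-0.009,-0.038,0,0,0,0,-0.0095,-0.039,0,0,0,0,-0.0095,-0.039,0,0,0,0,-0.0095,-0.039,0,0,0]'

```text
clock: 10.55
eef_pos: [525.8, 4.9, 35.8]
eef_rot: [-3.141, 0.699, 1.521]
wrist_force: [0.4, 4.3, -1.4]
finger_gap: 13.2
finger_force: 25.0
```

```bash
python3 - <<'E'
from h import *
c,im,d=grab("wrist","w3")
hsv=cv2.cvtColor(im,cv2.COLOR_RGB2HSV); r=(((hsv[...,0]<8)|(hsv[...,0]>172))&(hsv[...,1]>150)&(hsv[...,2]>90)).astype(np.uint8)
k,l,s,ct=cv2.connectedComponentsWithStats(r)
for j in range(1,k):
    if s[j,4]>40: 
        v,u=np.nonzero(l==j); P=pts(c,np.c_[u,v],d[v,u]); print(s[j],np.median(P,0),np.percentile(P,[3,97],axis=0))
cv2.imwrite("pics/w3c.png",cv2.resize(im[150:350,150:490,::-1],None,fx=2.3,fy=2.3))
E
```

```text
[ 300  238   31   67 1798] [527.01085193  26.38968544  59.95032273] [[520.0230375    9.60628451  47.18228066]
 [533.05631476  35.30222513  68.26360395]]
```

View pics/w3c.png

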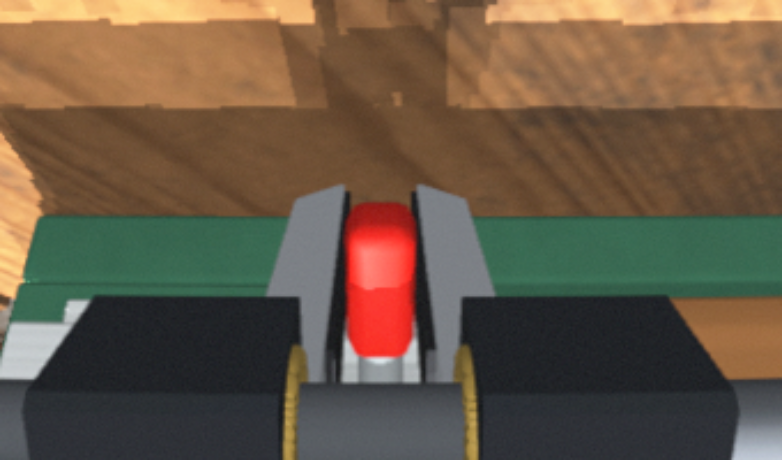

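The wrist view shows the grip (crop (380,280)) tilted down and held by the fingers, with the shank in the notch. I'll release it and back away along the tool axis.

Call:
jog_arm --plan '[0,0,0,0,0,0,0,0,0,0,0,0,0,0,0,0,0,0,0,0,0,0,0,0,0,0,0,0,0,0,0.0005,0.01,0.012,0,0,0,0.001,0.02,0.024,0,0,0,0.002,0.04,0.048,0,0,0,0.003,0.06,0.072,0,0,0,0.005,0.09,0.107,0,0,0,0.006,0.12,0.143,0,0,0,0.008,0.15,0.18,0,0,0,0.008,0.15,0.18,0,0,0,0.008,0.15,0.18,0,0,0]' --claw 0.05

```text
clock: 12.0
eef_pos: [534.0, 156.0, 217.5]
eef_rot: [3.139, 0.698, 1.521]
wrist_force: [0.2, -0.3, -0.9]
finger_gap: 50.0
finger_force: 0.0
```

```bash
python3 - <<'E'
from h import *
c,im,d=grab("wrist","w4")
cv2.imwrite("pics/w4c.png",cv2.resize(im[150:330,200:500,::-1],None,fx=2.6,fy=2.6))
hsv=cv2.cvtColor(im,cv2.COLOR_RGB2HSV); r=(((hsv[...,0]<8)|(hsv[...,0]>172))&(hsv[...,1]>150)&(hsv[...,2]>90)).astype(np.uint8)
k,l,s,ct=cv2.connectedComponentsWithStats(r)
for j in range(1,k):
    if s[j,4]>40: 
        v,u=np.nonzero(l==j); P=pts(c,np.c_[u,v],d[v,u]); print(s[j],np.median(P,0),np.percentile(P,[3,97],axis=0))
E
```

```text
[  57    0   84   36 1755] [378.24586698 209.51402031  51.24732902] [[356.73800688 195.70974287  36.36943874]
 [398.2931808  221.8410608   54.26889981]]
[307 161  15  31 390] [526.32021205  22.02378835  60.32961642] [[ 5.14116842e+02 -5.35766894e+01  1.19000212e-02]
 [ 5.32856052e+02  3.49979655e+01  6.85671501e+01]]
```

View pics/w4c.png

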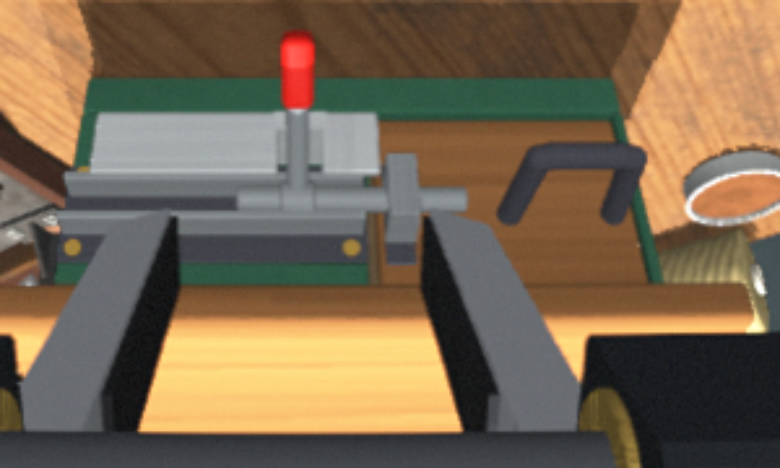

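The picture shows the bolt tip through the keeper (crop (465,200)), the handle down in the notch (crop (297,70)), and the drawer flush with the gripper clear.

```bash
python3 -c "
from cell import manip
print(manip.sign_off())"
```

```text
the job is handed in; nothing more can be done
None
```

The drawer is pushed home, the bolt is slid through the keeper, and the handle is turned down in the notch and released; I handed the job in at about 12 s, but sign-off returned no verdict. The cup, cone and tin were never approached or touched, though I did not image them again at the end.

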